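Set and lock the fixation-target carriage on an eye-test bench

ROBOT

A 7-joint arm with a two-finger parallel gripper is mounted at the origin on the work surface. World frame = base frame: x ahead of the robot, y to its left, z up, the work surface at z = 0. Lengths are in m, angles in rad, forces in N, time in s.
With the tool pointing down it reaches from about 0.425 to 1.025 m from the base axis. Payload 9.4 kg.
Tool frame: the origin (TCP) lies at the very end of the fingers, on their centre line; the grasp point (between the pads) lies 19 mm behind it (tcp_to_grasp is the distance from the TCP to the grasp point, in m); z points along the fingers, x is the direction in which the jaws open and shut, and the axes are right-handed (so a half turn about z gives the same grasp; the last joint's range is limited). The gripper opens to 93 mm and grips with 3 to 60 N. Pads are 15 mm wide; open, the fingers measure 128 mm over their backs; the gripper's body (75 mm by 188 mm) begins 65 mm behind the grasp point.
Start: joints at [-1.244, 0.599, -0.003, 1.599, 0.002, 0.943, -0.08], TCP at [0.285, 0.667, 0.192] pointing down, gripper open.
Joint ranges: [-2.57, 2.57], [-0.35, 1.97], [-1.29, 1.29], [0.11, 2.56], [-1.05, 4.19], [0.11, 1.86], [-2.63, 2.63]. Speed limits (rad/s): [2.22, 2.22, 3.01, 3.01, 3.14, 3.14, 3.14].

INTERFACE

Orientations are given as a rotation vector (axis times angle).
In Python, from station import * gives the robot as it stands.
- The arm moves only by the shell command python3 -m crank 'ROWS' [FORCE]. ROWS is JSON, a list of rows, each an object of numbers: "tx", "ty", "tz": the shift along the tool's x, y, z in mm; "rx", "ry", "rz": the turn, a rotation vector about the tool's x, y, z in rad; "fingers": the closure, from -1 (fully open) to 1 (shut). In form: [{"tx": .., "ty": .., "tz": .., "rx": .., "ry": .., "rz": .., "fingers": ..}, ...]. A call has 1 to 8 rows; each row is the pose to reach, as a shift and turn from the pose commanded when the call began, along the tool's axes at that moment; what a row does not reach only later rows make up. A row lasts 1/8 s, in which the tool goes at most 62.5 mm and 10.7 degrees, less where a joint would pass 70% of its speed; a pose out of reach is approached as far as the arm can. A call with a gripper value outside its range is refused whole. The fingers move at their own pace and stop on an object; FORCE is the grip in N (left out, the last holds). Time passes only in rows, so rows that repeat a pose let the fingers close. It gives the time, the measured TCP pose, the force and the opening at its end, in the units of the state.
- state(): the state, without advancing time (a new reading comes with each control period).
- read_camera(name): name is "scene" or "top"; returns (picture, depth): 384x512x3 uint8, blue, green, red; 384x512 float32, m along the optical axis (not along the pixel's ray), 0 where there is no reading.
- camera_params(name): a dict with "camera_matrix" (3x3 intrinsics, pixels), "R" (3x3) and "t" (3): a world point X has camera coordinates R X + t. Camera axes: x right, y down, z forward; pixel columns grow to the right and rows downward; lengths in m; the calibration is good to about 2 mm. A picture is of the moment at which its call begins. camera_params takes no time and is no camera call.
- hand_in(): hands the job in, once; it reports no verdict.
Trained networks look in the newest picture that a camera, given by its name, has taken for a name from the list of things; names that differ only in an ending like _2 or _b are one class to them, and where a whole thing is asked for, a point or a joint stands for the part that bears it (a point fixed in the world has none). Each returns a list of dicts, best first, with "p" (0 to 1); they miss things now and then, are a little off and sometimes report something else, mostly with a low value. They report only what shows in the picture. A call takes as long as a camera call.
- regions_of(camera, query): "mask" (384x512 bool, what is visible of it) and "at" ([column, row] in pixels, amid what is visible of it).
The state is a dict: "time": time; "joints": joint angles; "qd": joint speeds; "effort": joint torques, N m; "tool_pos": TCP position; "ee_rot": TCP orientation; "force": force on the tool from outside, world axes, zero at the start; "ft_torque": the same for the moment, N m; "grip_width": finger opening in m.
Only numpy, scipy, OpenCV 4.12 (cv2) and the standard library are available. Lean on these libraries where they do the work, as an engineer would, in place of code of your own. Each camera call takes 0.05 s, during which the arm holds its last target.

TASK

Set the fixation-target carriage on the eye-test bench to the marked test distance: turn its T-handle clamp anticlockwise (seen from above) all the way to its open stop, slide the carriage along the rail until its steel pointer is lined up with the steel fin of the index slider, then turn the T-handle clockwise until it is fully tight again, so that the carriage stays locked there. The handle turns further than one twist of the wrist allows, so you will need to let go and take a second grip on it each way. Leave the index slider and the things lying about where they are, and let go of everything at the end.

Things in the scene. Friction and masses are not known exactly. Their poses are not given: they have to be found in the camera images.
- bench: fixed optical bench on the table: grey base plate 140 x 480 x 12 mm with an aluminium rail 40 mm wide along it, top of the rail 36 mm above the table. Origin: centre of the underside; its y axis runs along the rail, its +x side (away from the robot) carries a white scale strip and the index slider. It turns up to 0.45 rad from facing the robot squarely.
- carriage (a joint): position (m) of the carriage along the bench's y axis, -0.13 to 0.13; 0 at the bench's middle. The carriage: dark steel saddle over the rail, 180 mm long (along it), 64 mm wide, top 59 mm above the table; T-handle clamp on its -y half, white upright target plate on its +y half. Slides with about 2 N when the clamp is open, held fast when tight.
- pointer_tip (a point): tip of the carriage's pointer: a steel finger 5 mm wide that sticks out 16 mm from the middle of the saddle's +x side; the point is 55 mm above the table at the pointer's end, 48 mm from the rail's centre line. Axes as the bench's.
- plate_top (a point): middle of the top edge of the white target plate with black rings: plate 64 mm wide (across the rail), 14 mm thick (along the rail), 100 mm tall, its top edge 159 mm above the table; it can be pinched from above across its thickness to slide the carriage. It stands 57 mm to the +y side of the pointer. Axes as the bench's.
- clamp_grip (a point): centre of the clamp's T-handle bar: black bar 74 mm long (along this point's x axis), 16 mm wide (its y axis), 28 mm tall, on an upright steel stem; this point is 99 mm above the table, 55 mm to the -y side of the pointer, over the rail's centre line. The bar's top is 113 mm above the table, its underside 85 mm. Grip it across its width from above.
- clamp (a joint): angle (rad) of the clamp's T-handle: 0 fully tight (bar across the rail), 2.6 open stop; grows anticlockwise seen from above. Turning needs about 0.2 N m; the brake shoe bears on the rail below about 1.6 rad.
- index (a joint): position (m) of the index slider along the bench's y axis, measured as the carriage's: pointer and fin are in line when joint carriage equals joint index.
- index_tip (a point): top of the index slider's steel fin: fin 5 mm wide (along the rail), 14 mm deep, top 55 mm above the table, standing on a black block 18 x 34 x 16 mm on the white scale strip, 59 mm from the rail's centre line. It is stiff to move. Axes as the bench's. The pointer passes it with 4 mm to spare.
- saline: bystander: closed white upright bottle 54 mm across, 150 mm tall, on the robot's side of the bench. Origin at its underside.
- occluder: bystander: black eye-cover paddle lying flat beyond the bench's right-hand end, 180 mm long, 8 mm thick.
- prisms: bystander: stepped clear prism bar 180 x 42 mm, up to 31 mm tall, lying beyond the bench.
- torch: bystander: dark pen torch 130 mm long, 28 mm thick, lying beyond the bench.
- frame_case: bystander: black spectacle case 160 x 75 x 46 mm, to the right.
- pot: bystander: white ceramic cup 72 mm across, 85 mm tall, to the left.

How it is judged:
On the way, in this order (a step that is already met when the one before it is completed fails the run):
1. the clamp's T-handle is turned to its open stop (to within 0.3 rad) (value of joint clamp above 2.3 rad), for 0.1 s.
2. with the clamp open, the carriage is slid until pointer and fin are in line within 5 mm (value of joint clamp above 2 rad and y of pointer_tip in the frame of index_tip between -0.005 and 0.005 m), for 0.2 s.
At the end, for the whole second after the job is handed in: The clamp is tight (T-handle within 0.3 rad of its tight stop), the carriage's pointer is in line with the index slider's fin within 5 mm along the rail, and carriage and handle are at rest (value of joint clamp below 0.3 rad and y of pointer_tip in the frame of index_tip between -0.005 and 0.005 m and velocity of joint carriage between -0.01 and 0.01 m/s and velocity of joint clamp between -0.1 and 0.1 rad/s); the robot touches nothing.
It fails at once if the carriage is forced more than 12 mm along the rail while the clamp is still tight (handle below 0.6 rad) and away from the index (value of joint clamp below 0.6 rad and distance of pointer_tip from where it was at the start of the episode above 0.012 m and (y of pointer_tip in the frame of index_tip above 0.012 m or y of pointer_tip in the frame of index_tip below -0.012 m)).
It fails at once if the index slider is shifted by more than 4 mm (distance of index_tip from where it was at the start of the episode above 0.004 m).
It fails at once if a bystander (bottle, paddle, prism bar, torch, case or cup) is moved by more than 30 mm (distance of any of saline, occluder, prisms, torch, frame_case, pot from where it was at the start of the episode above 0.03 m).
It also fails if it takes over 72 s, if anything falls off the work surface, if the arm or the gripper's body presses on something with over 40 N, if the wrist force passes 120 N, or if a joint passes its speed limit or range.

## Working session

There is one attempt and no reset: what is moved stays moved. The work goes in short steps, Python scripts to look and compute and a shell command to move; the robot and the scene stay as the last step left them, time stands still between calls to the robot, and variables do not carry over. Pictures are saved under pics/ and viewed, and the job is handed in when it is done.

```bash
mkdir -p pics; ls
cat > h.py <<'E'
from station import *
import numpy as np, cv2
from scipy.spatial.transform import Rotation as Ro
def px2w(c,u,v,d):
    P=camera_params(c);K=np.array(P["camera_matrix"]);R=np.array(P["R"]);t=np.array(P["t"])
    r=np.linalg.inv(K)@np.array([u,v,1.0]);return R.T@(r*d-t)
def ray_at_z(c,u,v,z):
    P=camera_params(c);K=np.array(P["camera_matrix"]);R=np.array(P["R"]);t=np.array(P["t"])
    o=-R.T@t; r=R.T@np.linalg.inv(K)@np.array([u,v,1.0]); return o+r*(z-o[2])/r[2]
def cloud(c,d):
    P=camera_params(c);K=np.array(P["camera_matrix"]);R=np.array(P["R"]);t=np.array(P["t"])
    v,u=np.mgrid[:d.shape[0],:d.shape[1]]
    p=np.stack([u,v,np.ones_like(u)],-1)@np.linalg.inv(K).T*d[...,None]
    return (p-t)@R
def proj(c,X):
    P=camera_params(c);K=np.array(P["camera_matrix"]);R=np.array(P["R"]);t=np.array(P["t"])
    q=K@(R@np.array(X)+t);return q[:2]/q[2]
E
python3 - <<'E'
from h import *
print(state())
for c in("scene","top"):
    p,d=read_camera(c); cv2.imwrite(f"pics/{c}0.png",p); np.save(f"{c}0.npy",d)
    P=camera_params(c); print(c,P["camera_matrix"],-np.array(P["R"]).T@P["t"],np.array(P["R"]))
E
```

```text
pics
{'time': 0.0, 'joints': array([-1.24371882,  0.60015031, -0.00252781,  1.60011936,  0.00177483,
        0.94290122, -0.07979542]), 'qd': array([-0.00161639, -0.00198205,  0.00070146, -0.00267581,  0.000994  ,
       -0.00093656,  0.00052074]), 'effort': array([ 1.99744286e-04, -7.65053487e+01,  1.49787214e+00, -2.52338076e+01,
       -5.23612776e-02,  1.67677423e-02,  1.69268360e-04]), 'tool_pos': array([0.28466343, 0.66620156, 0.19124579]), 'ee_rot': array([ 2.62092100e+00,  1.73038798e+00, -1.94321725e-03]), 'force': array([ 0.11794578, -1.21808965, -0.33265392]), 'ft_torque': array([ 0.01467036,  0.01269907, -0.0313988 ]), 'grip_width': 0.09303065592294478}
scene [[384.04190647   0.         258.99134277]
 [  0.         384.04190647 190.99347977]
 [  0.           0.           1.        ]] [ 1.08477845 -0.45857662  1.23023847] [[ 0.64332369  0.76552827 -0.01005436]
 [ 0.65317667 -0.55566322 -0.51439151]
 [-0.39936808  0.32435297 -0.85749652]]
top [[410.5165823    0.         257.25702653]
 [  0.         410.5165823  193.57462852]
 [  0.           0.           1.        ]] [ 0.31238315 -0.05362616  1.64578168] [[-0.01960863 -0.99973756 -0.01184571]
 [-0.98448027  0.02137331 -0.1741889 ]
 [ 0.17439637  0.00824627 -0.984641  ]]
```

View pics/scene0.png

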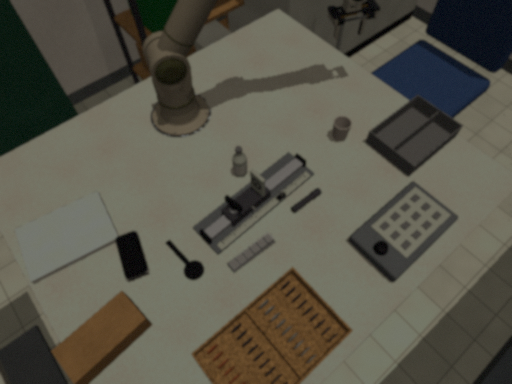

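View pics/top0.png

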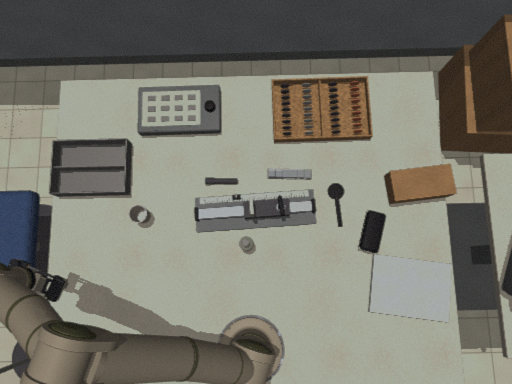

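The scene view shows the bench around (255,200) with the T-handle near (232,208) and the plate near (258,183). In the top view the bench is at (255,210) and the index block near (236,197). Next I'll zoom in and measure.

Run:
```python
from h import *
a=cv2.imread("pics/scene0.png")[140:260,180:330]; b=cv2.imread("pics/top0.png")[165:255,185:335]
for n,i in(("s",a),("t",b)):
    i=cv2.convertScaleAbs(i,alpha=1.6,beta=10)
    cv2.imwrite(f"pics/z{n}0.png",cv2.resize(i,None,fx=5,fy=5,interpolation=cv2.INTER_CUBIC))
for c in("top","scene"):
    C=cloud(c,np.load(f"{c}0.npy"))
    for q in("bench","pointer_tip","plate_top","clamp_grip","index_tip","carriage","saline"):
        r=regions_of(c,q)
        for k in r[:2]:
            m=k["mask"]; u,v=k["at"]; Z=C[m]
            print(c,q,round(k["p"],2),np.round(k["at"],1),m.sum(),C[int(v),int(u)].round(3),np.percentile(Z[:,2],[5,50,95]).round(3))
```

```text
top bench 0.62 [266.4 207.4] 867 [ 0.538 -0.073  0.069] [0.029 0.061 0.159]
top bench 0.59 [253.7 212.6] 4136 [ 0.508 -0.024  0.161] [0.008 0.017 0.07 ]
top pointer_tip 0.92 [266.6 210.2] 774 [ 0.528 -0.073  0.059] [0.053 0.061 0.159]
top plate_top 0.81 [267.3 210. ] 801 [ 0.527 -0.077  0.061] [0.049 0.061 0.159]
top plate_top 0.7 [241.2 242.8] 158 [0.403 0.023 0.109] [0.089 0.106 0.152]
top clamp_grip 0.52 [236.2 196.7] 45 [0.586 0.043 0.058] [0.011 0.029 0.056]
top clamp_grip 0.48 [280.3 204.1] 95 [ 0.542 -0.126  0.112] [0.087 0.113 0.118]
top index_tip 0.56 [234.3 193. ] 30 [ 0.608  0.055 -0.001] [0.023 0.032 0.056]
top carriage 0.61 [266.2 208.7] 800 [ 0.537 -0.073  0.05 ] [0.052 0.061 0.159]
top carriage 0.52 [290.3 175.5] 416 [ 0.672 -0.174  0.026] [0.008 0.022 0.034]
top saline 0.62 [246.9 243.9] 201 [0.396 0.003 0.152] [-0.001  0.103  0.152]
scene bench 0.57 [254.1 199.3] 4795 [ 0.553 -0.05   0.059] [0.007 0.018 0.114]
scene pointer_tip 0.88 [246.7 197.5] 1174 [ 0.529 -0.067  0.06 ] [0.034 0.062 0.155]
scene plate_top 0.51 [244.9 202.5] 1218 [ 0.542 -0.086  0.064] [0.033 0.062 0.158]
scene clamp_grip 0.51 [228.2 202.3] 161 [ 0.524 -0.139  0.1  ] [0.062 0.111 0.117]
scene carriage 0.82 [244.4 201.4] 1145 [ 0.537 -0.082  0.06 ] [0.034 0.061 0.151]
scene saline 0.55 [237.9 161.4] 362 [ 0.411 -0.01   0.1  ] [0.012 0.088 0.151]
```

View pics/zs0.png

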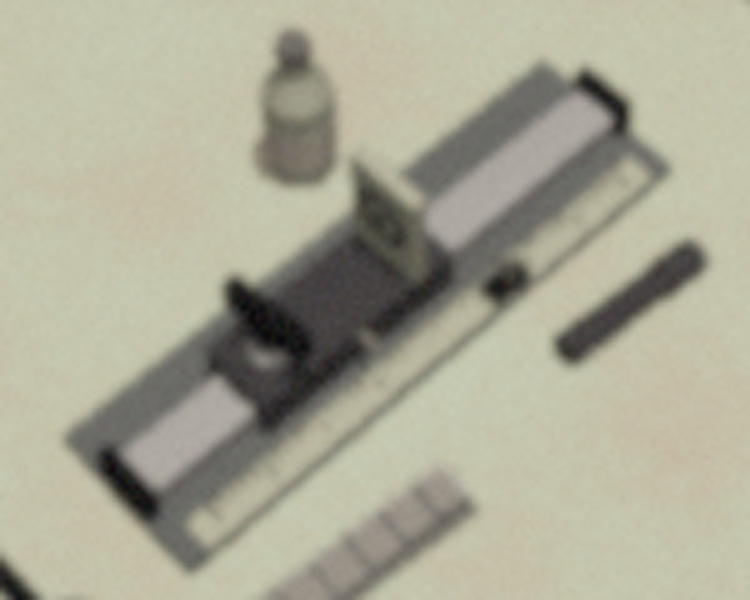

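View pics/zt0.png

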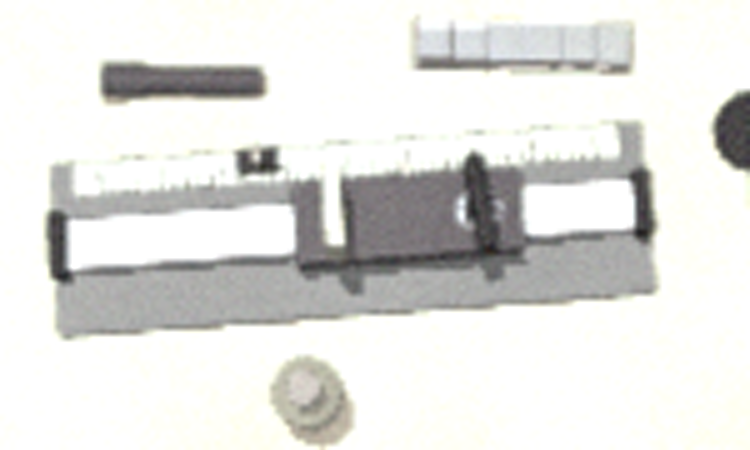

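```bash
cat >> h.py <<'E'
def bench_fit(dt,ds,verbose=True):
    """rail/base edges from depth clouds of both cameras"""
    out={}
    for c,d in(("top",dt),("scene",ds)):
        C=cloud(c,d).reshape(-1,3); 
        C=C[(abs(C[:,0]-.52)<.15)&(abs(C[:,1]+.03)<.32)]
        out[c]=C
    return out
E
python3 - <<'E'
from h import *
o=bench_fit(np.load("top0.npy"),np.load("scene0.npy"))
for c,C in o.items():
    for n,lo,hi in(("base",.006,.018),("rail",.033,.040),("saddle",.055,.064),("bar",.108,.119),("platetop",.15,.165)):
        Z=C[(C[:,2]>lo)&(C[:,2]<hi)]
        if n in("bar",): Z=Z[(abs(Z[:,0]-.53)<.08)&(abs(Z[:,1]+.13)<.06)]
        elif n=="platetop": Z=Z[(Z[:,0]>.45)]
        elif n!="base":Z=Z[Z[:,0]>.46]
        if len(Z)<5: continue
        r=cv2.minAreaRect(Z[:,:2].astype(np.float32)*1000)
        print(c,n,len(Z),np.round(r[0],1),np.round(r[1],1),round(r[2],2),"mean",Z.mean(0).round(4))
E
```

```text
top base 2959 [520.  -30.1] [639.8 299.8] 89.98 mean [ 0.5272 -0.0359  0.0114]
top rail 468 [583.7 -26.2] [164.9 455.1] 1.66 mean [0.5352 0.004  0.0365]
top saddle 449 [ 536.  -108.2] [312.3  88.6] 84.88 mean [ 0.5364 -0.0732  0.0597]
top bar 74 [ 538.4 -130.1] [71.2 15.8] 8.33 mean [ 0.5379 -0.1302  0.1139]
top platetop 61 [533.6 -18.2] [59.7 13.8] 3.9 mean [ 0.5336 -0.018   0.1593]
scene base 2652 [520.4 -30.1] [299.1 639.7] 0.01 mean [ 0.5455 -0.0565  0.0124]
scene rail 650 [585.9 -28.9] [161.9 474. ] 2.15 mean [ 0.5358 -0.0209  0.0367]
scene saddle 540 [546.2 -28.7] [463.9  90.2] 89.66 mean [ 0.5392 -0.0825  0.0598]
scene bar 93 [ 537.6 -129.9] [73.  15.9] 8.36 mean [ 0.5393 -0.1301  0.1139]
scene platetop 86 [531.8 -18.7] [64.  15.1] 2.9 mean [ 0.5333 -0.0191  0.1581]
```

Run:
```python
from h import *
o=bench_fit(np.load("top0.npy"),np.load("scene0.npy"))
A=np.vstack([o["top"],o["scene"]])
# yaw from saddle edges: robust via line fit to rail bounding per scene; use base-plate hull restricted
for c,C in o.items():
    Z=C[(C[:,2]>.033)&(C[:,2]<.040)]; Z=Z[abs(Z[:,0]-.535)<.045]
    l=cv2.fitLine(Z[:,:2].astype(np.float32),cv2.DIST_HUBER,0,.01,.01).ravel(); print(c,"rail yaw",np.arctan2(-l[0]*np.sign(l[1]),abs(l[1])),l)
    Z=C[(C[:,2]>.055)&(C[:,2]<.064)&(abs(C[:,0]-.537)<.04)&(C[:,1]<.03)]
    r=cv2.minAreaRect(Z[:,:2].astype(np.float32)*1000);print("saddle",r)
    Z=C[(C[:,2]>.045)&(C[:,2]<.06)&(C[:,0]>.575)&(C[:,1]>.0)&(C[:,1]<.1)];print("fin",len(Z),Z.mean(0),Z.std(0))
    Z=C[(C[:,2]>.02)&(C[:,2]<.035)&(C[:,0]>.57)&(C[:,1]>.0)&(C[:,1]<.1)];print("block",len(Z),Z.mean(0),Z.min(0),Z.max(0))
    Z=C[(C[:,2]>.048)&(C[:,2]<.06)&(C[:,0]>.57)&(abs(C[:,1]+.075)<.04)];print("pointer",len(Z),Z.mean(0) if len(Z) else 0,Z.std(0) if len(Z) else 0)
for n,c,u,v,z in(("ptr","scene",253.6,207.6,.055),("fin","top",236.6,196.5,.055)):
    print(n,ray_at_z(c,u,v,z))
# zoom index
for c,cu,cv_ in(("top",236.6,197),("scene",281,196),("scene",253,207),("top",265,198)):
    i=cv2.imread(f"pics/{c}0.png")[int(cv_)-14:int(cv_)+14,int(cu)-20:int(cu)+20]
    cv2.imwrite(f"pics/k_{c}_{int(cu)}.png",cv2.resize(i,None,fx=10,fy=10,interpolation=cv2.INTER_NEAREST))
ims=[cv2.imread(f"pics/k_{n}.png") for n in("top_236","scene_281","scene_253","top_265")]
cv2.imwrite("pics/k.png",np.vstack([np.hstack(ims[:2]),np.hstack(ims[2:])]))
```

```text
top rail yaw 0.052929357 [ 0.05290465 -0.9985996   0.5315141   0.00275283]
saddle ((541.8118286132812, -124.51536560058594), (69.7722396850586, 277.81640625), 2.7406647205352783)
fin 4 [0.58793645 0.04335867 0.0568858 ] [4.49718067e-03 6.31829057e-05 8.85072740e-04]
block 121 [0.62963243 0.06074299 0.02607326] [0.57122306 0.01772584 0.02022964] [0.66725422 0.09756949 0.03485588]
pointer 5 [ 0.57802803 -0.08059924  0.05490741] [0.00606461 0.0144604  0.00369271]
scene rail yaw 0.0540988 [ 0.05407242 -0.998537    0.53390896 -0.02084905]
saddle ((540.2700805664062, -124.48211669921875), (71.55643463134766, 274.4905700683594), 2.16938853263855)
fin 12 [0.58757256 0.04413138 0.05232734] [0.00487093 0.0023407  0.00351834]
block 133 [0.63407768 0.06022307 0.02615952] [0.57064144 0.01596633 0.02017308] [0.6667229  0.09936891 0.03499542]
pointer 6 [ 0.57715761 -0.07308389  0.05664047] [0.00361526 0.00147611 0.00155612]
ptr [ 0.57685026 -0.07166848  0.055     ]
fin [0.58421895 0.0411552  0.055     ]
```

View pics/k.png

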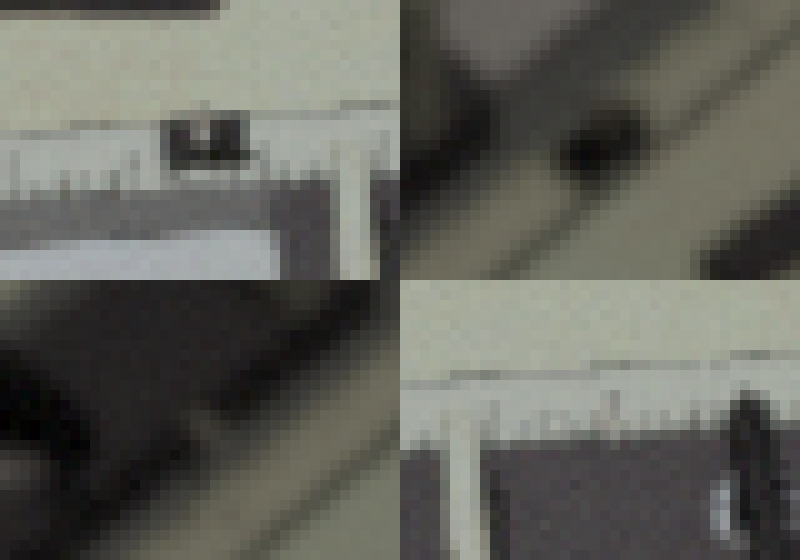

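Run:
```python
from h import *
yaw=.051; ex=np.array([np.cos(yaw),np.sin(yaw)]); ey=np.array([-np.sin(yaw),np.cos(yaw)])
bar=np.array([.5382,-.130]);pl=np.array([.5325,-.0185])
mid=bar+ey*.055; mid2=pl-ey*.057; print("carriage mid",mid,mid2)
m=(mid+mid2)/2
print("pointer tip pred",m+ex*.048, proj("top",[*(m+ex*.044),.055]))
P=ray_at_z("top",266.0,196.5,.055);F=ray_at_z("top",235.7,195.2,.055)
print(P,F)
d=(F-P)[:2]; print("shift along y:",d@ey,"x",d@ex, " fin rel m:",(F[:2]-m)@ey,(np.array([.5877,.0440])-m)@ey)
g=cv2.cvtColor(cv2.imread("pics/top0.png"),cv2.COLOR_BGR2GRAY)
print(g[192:199,229:244]);print(g[193:201,259:273])
```

```text
carriage mid [ 0.53539622 -0.07507151] [ 0.53540574 -0.07542589]
pointer tip pred [ 0.58333857 -0.07280176] [265.65284864 197.10385625]
[ 0.58171973 -0.07442502  0.055     ] [0.58948427 0.04464225 0.055     ]
shift along y: 0.11851663363629548 x 0.013824244300016527  fin rel m: 0.1169780091004581 0.11642755643428633
[[166 166 163 165 165 165 168 168 168 167 168 170 166 168 168]
 [166 167 169 162 164 164 158 146 165 168 168 169 166 165 168]
 [163 165 164 155 136 130 128 122 112 101  93 112 147 149 149]
 [149 151 137  89  65  71 100 117  61  48  51 100 164 166 164]
 [167 166 154  94  46  54 104 134  56  42  47 105 169 168 167]
 [167 168 156  90  46  50  70  86  42  35  48 100 160 152 168]
 [150 168 155  95  50  44  40  50  25  35  34  62 117 144 167]]
[[151 148 149 152 151 148 163 166 165 168 167 168 167 167]
 [168 167 166 167 163 165 169 168 168 169 168 170 170 168]
 [168 170 171 168 168 169 157 137 165 169 166 170 169 167]
 [166 169 170 169 168 169 159 139 167 170 167 167 166 168]
 [151 160 155 166 164 149 156 144 166 165 153 162 149 169]
 [150 169 157 151 160 139 144 153 148 160 147 158 140 143]
 [142 144 137 117 115 101 121 138 111 117  98  98  90  92]
 [ 86  85  86  78  69  68  77  88  70  77  70  67  72  71]]
```

```bash
cat >> h.py <<'E'
def plan(x,y,z,az):
    s=state(); R=Ro.from_rotvec(s["ee_rot"]); 
    T=Ro.from_matrix(np.column_stack([[np.cos(az),np.sin(az),0],[np.sin(az),-np.cos(az),0],[0,0,-1]]))
    d=R.inv().apply(np.array([x,y,z])-s["tool_pos"])*1000; r=(R.inv()*T).as_rotvec()
    X=R.as_matrix()[:,0]
    print("t",round(s["time"],2),"pos",s["tool_pos"].round(4),"az",round(np.arctan2(X[1],X[0]),3),"z",R.as_matrix()[:,2].round(3),"q",s["joints"].round(2),"f",s["force"].round(1),"w",round(s["grip_width"],4))
    print("delta t mm",d.round(1),"r",r.round(3),"tot")
E
python3 -c "
from h import *
plan(.5382,-.130,.215,-1.425)"
```

```text
t 0.8 pos [0.2849 0.6667 0.1921] az 1.167 z [ 0. -0. -1.] q [-1.24  0.6  -0.    1.6   0.    0.94 -0.08] f [-0.5  0.7  0.5] w 0.093
delta t mm [-633.1  545.9  -22.8] r [ 0.    -0.     2.592] tot
```

```bash
python3 -m crank '[{"tx":-60,"ty":50,"tz":-23,"rz":0.18,"fingers":-1},{"tx":-633,"ty":546,"tz":-23,"rz":2.592,"fingers":-1},{"tx":-633,"ty":546,"tz":-23,"rz":2.592,"fingers":-1},{"tx":-633,"ty":546,"tz":-23,"rz":2.592,"fingers":-1},{"tx":-633,"ty":546,"tz":-23,"rz":2.592,"fingers":-1},{"tx":-633,"ty":546,"tz":-23,"rz":2.592,"fingers":-1},{"tx":-633,"ty":546,"tz":-23,"rz":2.592,"fingers":-1},{"tx":-633,"ty":546,"tz":-23,"rz":2.592,"fingers":-1}]' 30
python3 -c "
from h import *
plan(.5382,-.130,.215,-1.425)"
```

```text
t 0.8 pos [0.2849 0.6667 0.1921] az 1.167 z [ 0. -0. -1.] q [-1.24  0.6  -0.    1.6   0.    0.94 -0.08] f [-0.5  0.7  0.5] w 0.093
delta t mm [-633.1  545.9  -22.8] r [ 0.    -0.     2.592] totvalidation failed for argument at $[0]...
```

```bash
python3 -m crank '[{"tx":-60,"ty":50,"tz":-23,"rx":0,"ry":0,"rz":0.18,"fingers":-1},{"tx":-633,"ty":546,"tz":-23,"rx":0,"ry":0,"rz":2.592,"fingers":-1},{"tx":-633,"ty":546,"tz":-23,"rx":0,"ry":0,"rz":2.592,"fingers":-1},{"tx":-633,"ty":546,"tz":-23,"rx":0,"ry":0,"rz":2.592,"fingers":-1},{"tx":-633,"ty":546,"tz":-23,"rx":0,"ry":0,"rz":2.592,"fingers":-1},{"tx":-633,"ty":546,"tz":-23,"rx":0,"ry":0,"rz":2.592,"fingers":-1},{"tx":-633,"ty":546,"tz":-23,"rx":0,"ry":0,"rz":2.592,"fingers":-1},{"tx":-633,"ty":546,"tz":-23,"rx":0,"ry":0,"rz":2.592,"fingers":-1}]' 30
python3 -c "
from h import *
plan(.5382,-.130,.215,-1.425)"
```

```text
time: 1.8
tool_pos: [0.4358, 0.1908, 0.2132]
ee_rot: [-3.098, 0.518, -0.001]
force: [2.1, -0.1, 0.4]
grip_width: 0.0929
t 1.8 pos [0.4358 0.1908 0.2132] az -0.331 z [ 0.001  0.001 -1.   ] q [-0.89  0.29  0.46  2.15 -0.19  0.74 -0.64] f [ 2.1 -0.1  0.4] w 0.0929
delta t mm [201.2 270.   -1.9] r [-1.000e-03  0.000e+00  1.094e+00] tot
```

```bash
python3 -m crank '[{"tx":201,"ty":270,"tz":-2,"rx":0,"ry":0,"rz":1.094,"fingers":-1},{"tx":201,"ty":270,"tz":-2,"rx":0,"ry":0,"rz":1.094,"fingers":-1},{"tx":201,"ty":270,"tz":-2,"rx":0,"ry":0,"rz":1.094,"fingers":-1},{"tx":201,"ty":270,"tz":-2,"rx":0,"ry":0,"rz":1.094,"fingers":-1},{"tx":201,"ty":270,"tz":-2,"rx":0,"ry":0,"rz":1.094,"fingers":-1},{"tx":201,"ty":270,"tz":-2,"rx":0,"ry":0,"rz":1.094,"fingers":-1},{"tx":201,"ty":270,"tz":-2,"rx":0,"ry":0,"rz":1.094,"fingers":-1},{"tx":201,"ty":270,"tz":-2,"rx":0,"ry":0,"rz":1.094,"fingers":-1}]' 30
python3 -c "
from h import *
plan(.5382,-.130,.083,-1.425)"
```

```text
time: 2.8
tool_pos: [0.539, -0.1264, 0.2146]
ee_rot: [-2.387, 2.043, 0.001]
force: [-0.2, 0.0, -0.8]
grip_width: 0.0931
t 2.8 pos [ 0.539  -0.1264  0.2146] az -1.416 z [-0.001  0.001 -1.   ] q [-0.4   0.45  0.76  2.   -0.42  0.85 -0.82] f [-0.2  0.  -0.8] w 0.0931
delta t mm [  3.6   1.3 131.6] r [0.    0.001 0.009] tot
```

```bash
python3 -m crank '[{"tx":2,"ty":1,"tz":55,"rx":0,"ry":0,"rz":0,"fingers":-1},{"tx":2,"ty":1,"tz":100,"rx":0,"ry":0,"rz":0,"fingers":-1},{"tx":2,"ty":1,"tz":131,"rx":0,"ry":0,"rz":0,"fingers":-1},{"tx":2,"ty":1,"tz":131,"rx":0,"ry":0,"rz":0,"fingers":-1},{"tx":2,"ty":1,"tz":131,"rx":0,"ry":0,"rz":0,"fingers":-1}]' 30
python3 - <<'E'
from h import *
plan(.5382,-.130,.083,-1.425)
for c in("scene","top"):
    p,d=read_camera(c); cv2.imwrite(f"pics/{c}1.png",p)
a=cv2.imread("pics/scene1.png")[140:260,180:330]; b=cv2.imread("pics/top1.png")[165:255,185:335]
i=np.vstack([a,b]);cv2.imwrite("pics/z1.png",cv2.resize(cv2.convertScaleAbs(i,alpha=1.5),None,fx=2.8,fy=2.8,interpolation=cv2.INTER_CUBIC))
E
```

```text
time: 3.42
tool_pos: [0.5392, -0.1292, 0.0849]
ee_rot: [-2.384, 2.045, -0.001]
force: [-0.0, -0.3, 0.7]
grip_width: 0.093
t 3.42 pos [ 0.5392 -0.1292  0.0849] az -1.418 z [ 0.001  0.    -1.   ] q [-0.25  0.62  0.58  2.11 -0.61  0.58 -0.65] f [-0.  -0.3  0.7] w 0.093
delta t mm [0.7 1.1 1.9] r [-0.001  0.     0.007] tot
```

View pics/z1.png

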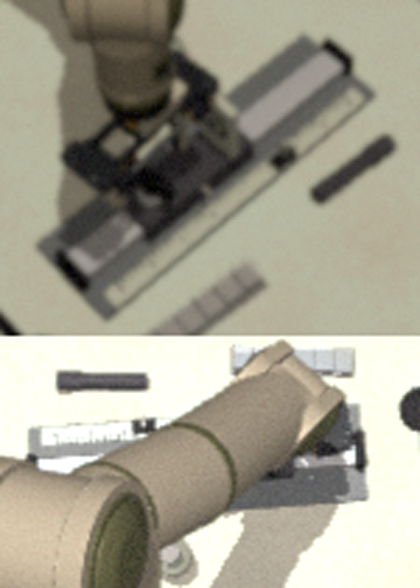

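The gripper straddles the bar in the scene view, at roughly (150,170) in the zoom, with no contact force. I'll close it.

```bash
python3 -m crank '[{"tx":0,"ty":1,"tz":2,"rx":0,"ry":0,"rz":0,"fingers":1},{"tx":0,"ty":1,"tz":2,"rx":0,"ry":0,"rz":0,"fingers":1},{"tx":0,"ty":1,"tz":2,"rx":0,"ry":0,"rz":0,"fingers":1},{"tx":0,"ty":1,"tz":2,"rx":0,"ry":0,"rz":0,"fingers":1},{"tx":0,"ty":1,"tz":2,"rx":0,"ry":0,"rz":0,"fingers":1},{"tx":0,"ty":1,"tz":2,"rx":0,"ry":0,"rz":0,"fingers":1}]' 30
python3 -c "
from h import *
plan(.5382,-.130,.083,-1.425);print(state()['ft_torque'])"
```

```text
time: 4.28
tool_pos: [0.5377, -0.1299, 0.0818]
ee_rot: [2.383, -2.047, -0.0]
force: [0.8, -0.2, 0.3]
grip_width: 0.0376
t 4.28 pos [ 0.5377 -0.1299  0.0818] az -1.419 z [-0. -0. -1.] q [-0.25  0.62  0.57  2.11 -0.62  0.58 -0.65] f [ 0.8 -0.2  0.3] w 0.0376
delta t mm [ 0.2 -0.5 -1.2] r [ 0.    -0.     0.006] tot
[-0.02315884  0.14199774 -0.03289921]
```

Still closing.

```bash
python3 -m crank '[{"tx":0,"ty":0,"tz":0,"rx":0,"ry":0,"rz":0,"fingers":1},{"tx":0,"ty":0,"tz":0,"rx":0,"ry":0,"rz":0,"fingers":1},{"tx":0,"ty":0,"tz":0,"rx":0,"ry":0,"rz":0,"fingers":1},{"tx":0,"ty":0,"tz":0,"rx":0,"ry":0,"rz":0,"fingers":1}]' 30
python3 -c "
from h import *
plan(.5382,-.130,.083,-1.425);print(state()['ft_torque'])"
```

```text
time: 4.78
tool_pos: [0.5376, -0.1297, 0.0818]
ee_rot: [-2.383, 2.047, 0.0]
force: [-1.2, 0.5, 0.2]
grip_width: 0.0152
t 4.78 pos [ 0.5376 -0.1297  0.0818] az -1.419 z [-0.  0. -1.] q [-0.25  0.62  0.57  2.12 -0.62  0.58 -0.65] f [-1.2  0.5  0.2] w 0.0152
delta t mm [ 0.4 -0.6 -1.2] r [0.    0.    0.006] tot
[ 0.10482858  0.19673082 -0.0555044 ]
```

```bash
python3 -m crank '[{"tx":0,"ty":0,"tz":0,"rx":0,"ry":0,"rz":0,"fingers":1},{"tx":0,"ty":0,"tz":0,"rx":0,"ry":0,"rz":-0.1,"fingers":1},{"tx":0,"ty":0,"tz":0,"rx":0,"ry":0,"rz":-0.2,"fingers":1},{"tx":0,"ty":0,"tz":0,"rx":0,"ry":0,"rz":-0.35,"fingers":1},{"tx":0,"ty":0,"tz":0,"rx":0,"ry":0,"rz":-0.5,"fingers":1},{"tx":0,"ty":0,"tz":0,"rx":0,"ry":0,"rz":-0.65,"fingers":1},{"tx":0,"ty":0,"tz":0,"rx":0,"ry":0,"rz":-0.8,"fingers":1},{"tx":0,"ty":0,"tz":0,"rx":0,"ry":0,"rz":-0.8,"fingers":1}]' 45
python3 -c "
from h import *
plan(.5382,-.130,.083,-1.425);print(state()['ft_torque'])"
```

```text
time: 5.78
tool_pos: [0.5381, -0.1305, 0.0818]
ee_rot: [-2.991, 0.96, -0.002]
force: [1.6, -1.7, -3.2]
grip_width: 0.0151
t 5.78 pos [ 0.5381 -0.1305  0.0818] az -0.621 z [ 0.001 -0.    -1.   ] q [-0.1   0.57  0.34  2.11 -0.38  0.52 -0.1 ] f [ 1.6 -1.7 -3.2] w 0.0151
delta t mm [-0.2 -0.4 -1.2] r [-0.001 -0.001  0.804] tot
[-0.42623802 -0.26157892  0.04036018]
```

```bash
python3 -m crank '[{"tx":0,"ty":0,"tz":0,"rx":0,"ry":0,"rz":-0.15,"fingers":1},{"tx":0,"ty":0,"tz":0,"rx":0,"ry":0,"rz":-0.3,"fingers":1},{"tx":0,"ty":0,"tz":0,"rx":0,"ry":0,"rz":-0.45,"fingers":1},{"tx":0,"ty":0,"tz":0,"rx":0,"ry":0,"rz":-0.6,"fingers":1},{"tx":0,"ty":0,"tz":0,"rx":0,"ry":0,"rz":-0.75,"fingers":1},{"tx":0,"ty":0,"tz":0,"rx":0,"ry":0,"rz":-0.9,"fingers":1},{"tx":0,"ty":0,"tz":0,"rx":0,"ry":0,"rz":-1.0,"fingers":1},{"tx":0,"ty":0,"tz":0,"rx":0,"ry":0,"rz":-1.0,"fingers":1}]' 45
python3 -c "
from h import *
plan(.5382,-.130,.083,-1.425);print(state()['ft_torque'])"
```

```text
time: 6.78
tool_pos: [0.5392, -0.1302, 0.0819]
ee_rot: [3.085, 0.589, 0.004]
force: [5.4, -1.0, -5.5]
grip_width: 0.015
t 6.78 pos [ 0.5392 -0.1302  0.0819] az 0.377 z [ 0.003 -0.    -1.   ] q [ 0.09  0.55  0.06  2.09 -0.07  0.5   0.58] f [ 5.4 -1.  -5.5] w 0.015
delta t mm [-0.9 -0.5 -1.2] r [-1.000e-03 -3.000e-03  1.802e+00] tot
[-0.20846682 -1.11098798 -0.02192425]
```

```bash
python3 -m crank '[{"tx":0,"ty":0,"tz":0,"rx":0,"ry":0,"rz":-0.12,"fingers":1},{"tx":0,"ty":0,"tz":0,"rx":0,"ry":0,"rz":-0.24,"fingers":1},{"tx":0,"ty":0,"tz":0,"rx":0,"ry":0,"rz":-0.36,"fingers":1},{"tx":0,"ty":0,"tz":0,"rx":0,"ry":0,"rz":-0.48,"fingers":1},{"tx":0,"ty":0,"tz":0,"rx":0,"ry":0,"rz":-0.56,"fingers":1},{"tx":0,"ty":0,"tz":0,"rx":0,"ry":0,"rz":-0.62,"fingers":1},{"tx":0,"ty":0,"tz":0,"rx":0,"ry":0,"rz":-0.62,"fingers":1}]' 45
python3 -c "
from h import *
plan(.5382,-.130,.083,-1.425);print(state()['ft_torque'])"
```

```text
time: 7.65
tool_pos: [0.5398, -0.1296, 0.0818]
ee_rot: [2.758, 1.502, 0.005]
force: [6.9, 1.6, -6.6]
grip_width: 0.0151
t 7.65 pos [ 0.5398 -0.1296  0.0818] az 0.997 z [ 0.003  0.    -1.   ] q [ 0.22  0.55 -0.12  2.08  0.12  0.51  1.  ] f [ 6.9  1.6 -6.6] w 0.0151
delta t mm [-1.2 -1.1 -1.2] r [-1.000e-03 -4.000e-03  2.422e+00] tot
[ 0.17002575 -1.44786549 -0.08297562]
```

```bash
python3 -m crank '[{"tx":0,"ty":0,"tz":0,"rx":0,"ry":0,"rz":-0.06,"fingers":1},{"tx":0,"ty":0,"tz":0,"rx":0,"ry":0,"rz":-0.06,"fingers":1}]' 45
python3 - <<'E'
from h import *
s=state();x,y,z=s["tool_pos"]
yaw=.0515
plan(x-.117*np.sin(yaw),y+.117*np.cos(yaw),z,1.05);print(state()['ft_torque'])
E
```

```text
time: 7.9
tool_pos: [0.5398, -0.1295, 0.0818]
ee_rot: [2.712, 1.584, 0.005]
force: [6.4, 0.4, -5.5]
grip_width: 0.0151
t 7.9 pos [ 0.5398 -0.1295  0.0818] az 1.057 z [ 0.003  0.    -1.   ] q [ 0.23  0.55 -0.13  2.08  0.14  0.51  1.05] f [ 6.4  0.4 -5.5] w 0.0151
delta t mm [ 98.8 -62.6   0. ] r [ 0.003 -0.002  0.007] tot
[ 0.16576608 -1.48686128 -0.11432169]
```

```bash
python3 -m crank '[{"tx":4,"ty":-2.5,"tz":0,"rx":0,"ry":0,"rz":0,"fingers":1},{"tx":8,"ty":-5,"tz":0,"rx":0,"ry":0,"rz":0,"fingers":1},{"tx":8,"ty":-5,"tz":0,"rx":0,"ry":0,"rz":0,"fingers":1}]' 45
python3 - <<'E'
from h import *
plan(.5398-.117*np.sin(.0515),-.1295+.117*np.cos(.0515),.0818,1.057)
p,d=read_camera("scene");cv2.imwrite("pics/z2.png",cv2.resize(cv2.convertScaleAbs(p[140:260,180:330],alpha=1.6),None,fx=5,fy=5,interpolation=cv2.INTER_CUBIC))
E
```

```text
time: 8.28
tool_pos: [0.5393, -0.1199, 0.0819]
ee_rot: [2.712, 1.583, 0.005]
force: [6.3, 0.9, -6.2]
grip_width: 0.0148
t 8.28 pos [ 0.5393 -0.1199  0.0819] az 1.057 z [ 0.003  0.    -1.   ] q [ 0.21  0.55 -0.13  2.09  0.14  0.51  1.03] f [ 6.3  0.9 -6.2] w 0.0148
delta t mm [ 90.7 -57.6   0.1] r [ 0.003 -0.002 -0.   ] tot
```

View pics/z2.png

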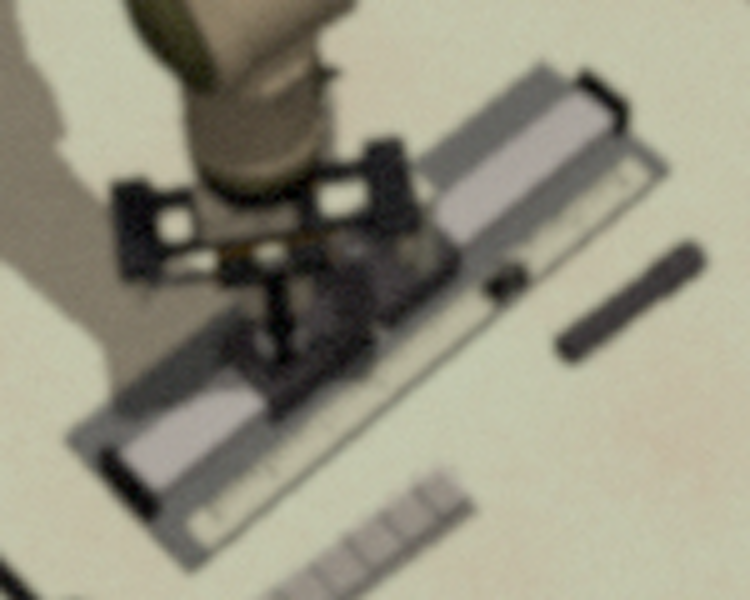

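The saddle has moved with the hand: its right end went from about x=452 to 460 in the zoom. The rail force is low, so I'll slide on.

```bash
python3 -m crank '[{"tx":8,"ty":-5,"tz":0,"rx":0,"ry":0,"rz":0,"fingers":1},{"tx":22,"ty":-14,"tz":0,"rx":0,"ry":0,"rz":0,"fingers":1},{"tx":38,"ty":-24,"tz":0,"rx":0,"ry":0,"rz":0,"fingers":1},{"tx":54,"ty":-34.2,"tz":0,"rx":0,"ry":0,"rz":0,"fingers":1},{"tx":70,"ty":-44.4,"tz":0,"rx":0,"ry":0,"rz":0,"fingers":1},{"tx":82,"ty":-52,"tz":0,"rx":0,"ry":0,"rz":0,"fingers":1},{"tx":90.7,"ty":-57.5,"tz":0,"rx":0,"ry":0,"rz":0,"fingers":1},{"tx":90.7,"ty":-57.5,"tz":0,"rx":0,"ry":0,"rz":0,"fingers":1}]' 45
python3 - <<'E'
from h import *
plan(.5398-.117*np.sin(.0515),-.1295+.117*np.cos(.0515),.0818,1.057)
for c in("scene","top"):
    p,d=read_camera(c); cv2.imwrite(f"pics/{c}3.png",p)
a=cv2.imread("pics/scene3.png")[140:260,180:330]; b=cv2.imread("pics/top3.png")[165:255,185:335]
i=np.vstack([a,b]);cv2.imwrite("pics/z3.png",cv2.resize(cv2.convertScaleAbs(i,alpha=1.5),None,fx=2.8,fy=2.8,interpolation=cv2.INTER_CUBIC))
k=cv2.imread("pics/scene3.png")[180:215,255:305]
cv2.imwrite("pics/k3.png",cv2.resize(cv2.convertScaleAbs(k,alpha=1.5),None,fx=14,fy=14,interpolation=cv2.INTER_NEAREST))
E
```

```text
time: 9.32
tool_pos: [0.5337, -0.0118, 0.0818]
ee_rot: [2.712, 1.584, 0.006]
force: [6.4, 1.1, -6.8]
grip_width: 0.015
t 9.32 pos [ 0.5337 -0.0118  0.0818] az 1.058 z [ 0.004  0.001 -1.   ] q [-0.01  0.53 -0.11  2.13  0.12  0.48  0.85] f [ 6.4  1.1 -6.8] w 0.015
delta t mm [-0.7  0.5  0. ] r [ 0.003 -0.003  0.001] tot
```

View pics/z3.png

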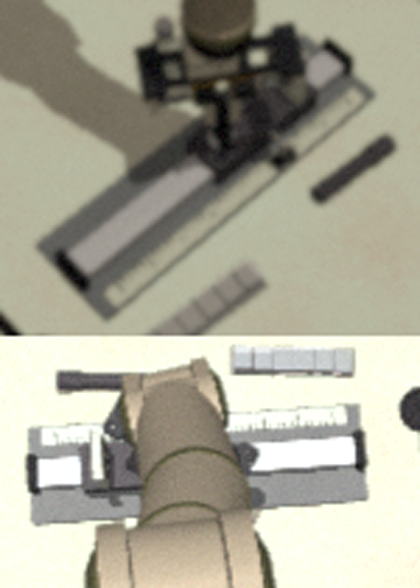

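View pics/k3.png

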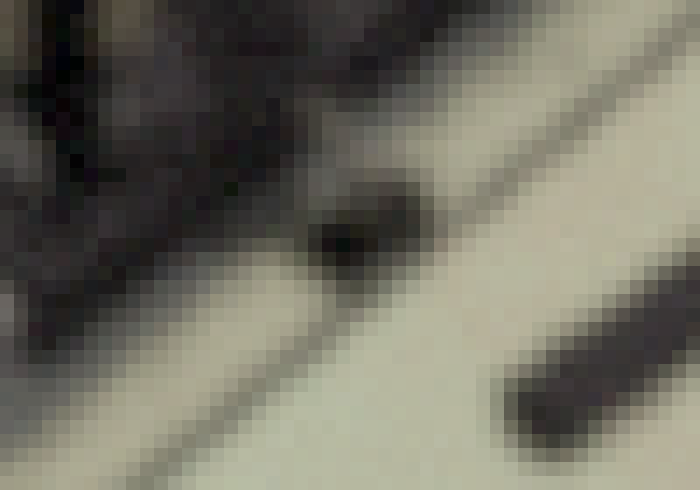

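Run:
```python
from h import *
P0=None
for c,d0 in(("top",np.load("top0.npy")),("scene",np.load("scene0.npy"))):
    p,d=read_camera(c)
    for D,cy in((d0,-.018),(d,.098)):
        C=cloud(c,D).reshape(-1,3);ok=(C[:,2]>.152)&(C[:,2]<.163)&(abs(C[:,0]-.53)<.045)&(abs(C[:,1]-cy)<.015)
        Z=C[ok];print(c,len(Z),Z.mean(0).round(4),np.percentile(Z[:,1],[5,95]).round(4),np.percentile(Z[:,0],[5,95]).round(4))
```

```text
top 55 [ 0.5337 -0.0181  0.1588] [-0.0247 -0.0104] [0.5065 0.5615]
top 52 [0.5266 0.098  0.1582] [0.0926 0.1039] [0.4979 0.5571]
scene 74 [ 0.5341 -0.0187  0.1584] [-0.0247 -0.0111] [0.5054 0.5617]
scene 8 [0.5401 0.1016 0.1588] [0.0928 0.1069] [0.4967 0.5572]
```

Plate depth gives a shift of about 116–117 mm and the TCP about 118 mm, against a target of 117–118 mm. I'll tighten the clamp.

```bash
python3 -m crank '[{"tx":0,"ty":0,"tz":0,"rx":0,"ry":0,"rz":0.1,"fingers":1},{"tx":0,"ty":0,"tz":0,"rx":0,"ry":0,"rz":0.24,"fingers":1},{"tx":0,"ty":0,"tz":0,"rx":0,"ry":0,"rz":0.38,"fingers":1},{"tx":0,"ty":0,"tz":0,"rx":0,"ry":0,"rz":0.53,"fingers":1},{"tx":0,"ty":0,"tz":0,"rx":0,"ry":0,"rz":0.68,"fingers":1},{"tx":0,"ty":0,"tz":0,"rx":0,"ry":0,"rz":0.83,"fingers":1},{"tx":0,"ty":0,"tz":0,"rx":0,"ry":0,"rz":0.9,"fingers":1},{"tx":0,"ty":0,"tz":0,"rx":0,"ry":0,"rz":0.9,"fingers":1}]' 45
python3 -c "
from h import *
plan(.5337,-.0118,.0818,-1.52);print(state()['ft_torque'])"
```

```text
time: 10.52
tool_pos: [0.5329, -0.0131, 0.0818]
ee_rot: [3.131, 0.245, 0.004]
force: [5.2, -0.4, -6.3]
grip_width: 0.0149
t 10.53 pos [ 0.5329 -0.0131  0.0818] az 0.156 z [ 0.003 -0.001 -1.   ] q [-0.18  0.54  0.14  2.14 -0.16  0.47  0.24] f [ 5.2 -0.4 -6.3] w 0.0149
delta t mm [ 1.  -1.2  0. ] r [-1.000e-03 -3.000e-03  1.676e+00] tot
[-0.14524827 -1.1491016   0.17767318]
```

```bash
python3 -m crank '[{"tx":0,"ty":-1,"tz":0,"rx":0,"ry":0,"rz":0,"fingers":1},{"tx":0,"ty":-1,"tz":0,"rx":0,"ry":0,"rz":0.12,"fingers":1},{"tx":0,"ty":-1,"tz":0,"rx":0,"ry":0,"rz":0.26,"fingers":1},{"tx":0,"ty":-1,"tz":0,"rx":0,"ry":0,"rz":0.4,"fingers":1},{"tx":0,"ty":-1,"tz":0,"rx":0,"ry":0,"rz":0.55,"fingers":1},{"tx":0,"ty":-1,"tz":0,"rx":0,"ry":0,"rz":0.7,"fingers":1},{"tx":0,"ty":-1,"tz":0,"rx":0,"ry":0,"rz":0.8,"fingers":1},{"tx":0,"ty":-1,"tz":0,"rx":0,"ry":0,"rz":0.8,"fingers":1}]' 45
python3 -c "
from h import *
plan(.5337,-.0118,.0818,-1.52);print(state()['ft_torque'])"
```

```text
time: 11.52
tool_pos: [0.5319, -0.012, 0.0818]
ee_rot: [2.981, -0.99, 0.002]
force: [2.8, -0.6, -4.5]
grip_width: 0.0151
t 11.53 pos [ 0.5319 -0.012   0.0818] az -0.641 z [ 0.001 -0.001 -1.   ] q [-0.34  0.56  0.37  2.15 -0.42  0.49 -0.29] f [ 2.8 -0.6 -4.5] w 0.0151
delta t mm [ 1.3 -1.3  0. ] r [-0.001 -0.001  0.879] tot
[-0.06399396 -0.67907941  0.05686259]
```

```bash
python3 -m crank '[{"tx":0,"ty":0,"tz":0,"rx":0,"ry":0,"rz":0.12,"fingers":1},{"tx":0,"ty":0,"tz":0,"rx":0,"ry":0,"rz":0.26,"fingers":1},{"tx":0,"ty":0,"tz":0,"rx":0,"ry":0,"rz":0.4,"fingers":1},{"tx":0,"ty":0,"tz":0,"rx":0,"ry":0,"rz":0.54,"fingers":1},{"tx":0,"ty":0,"tz":0,"rx":0,"ry":0,"rz":0.66,"fingers":1},{"tx":0,"ty":0,"tz":0,"rx":0,"ry":0,"rz":0.76,"fingers":1},{"tx":0,"ty":0,"tz":0,"rx":0,"ry":0,"rz":0.83,"fingers":1},{"tx":0,"ty":0,"tz":0,"rx":0,"ry":0,"rz":0.83,"fingers":1}]' 45
python3 -c "
from h import *
plan(.5337,-.0118,.0818,-1.52);print(state()['ft_torque'])"
```

```text
time: 12.52
tool_pos: [0.5314, -0.0116, 0.0818]
ee_rot: [-2.333, 2.104, 0.0]
force: [3.3, 2.0, -2.5]
grip_width: 0.015
t 12.53 pos [ 0.5314 -0.0116  0.0818] az -1.468 z [ 0.  0. -1.] q [-0.49  0.61  0.61  2.16 -0.67  0.56 -0.85] f [ 3.3  2.  -2.5] w 0.015
delta t mm [ 0.4 -2.3  0. ] r [-0.     0.     0.052] tot
[ 0.41432281 -0.49736106  0.0744775 ]
```

```bash
python3 -m crank '[{"tx":0,"ty":0,"tz":0,"rx":0,"ry":0,"rz":0.05,"fingers":1},{"tx":0,"ty":0,"tz":0,"rx":0,"ry":0,"rz":0.05,"fingers":1},{"tx":0,"ty":0,"tz":0,"rx":0,"ry":0,"rz":0.04,"fingers":-0.4},{"tx":0,"ty":0,"tz":0,"rx":0,"ry":0,"rz":0.04,"fingers":-0.4},{"tx":0,"ty":0,"tz":0,"rx":0,"ry":0,"rz":0.04,"fingers":-0.4},{"tx":0,"ty":0,"tz":0,"rx":0,"ry":0,"rz":0.04,"fingers":-0.4},{"tx":0,"ty":0,"tz":0,"rx":0,"ry":0,"rz":0.04,"fingers":-0.4},{"tx":0,"ty":0,"tz":0,"rx":0,"ry":0,"rz":0.04,"fingers":-0.4}]' 45
python3 -c "
from h import *
plan(.50,-.40,.25,-1.52);print(state()['ft_torque'])"
```

```text
time: 13.52
tool_pos: [0.5311, -0.0122, 0.0818]
ee_rot: [2.289, -2.152, -0.0]
force: [0.2, 0.9, 0.3]
grip_width: 0.0641
t 13.53 pos [ 0.5311 -0.0122  0.0818] az -1.509 z [-0.  0. -1.] q [-0.5   0.61  0.62  2.16 -0.68  0.56 -0.88] f [0.2 0.9 0.3] w 0.0641
delta t mm [ 385.2   54.9 -168.2] r [0.    0.    0.011] tot
[-0.06555833  0.13604731 -0.02549842]
```

```bash
python3 -m crank '[{"tx":0,"ty":0,"tz":-50,"rx":0,"ry":0,"rz":0,"fingers":-0.4},{"tx":0,"ty":0,"tz":-110,"rx":0,"ry":0,"rz":0,"fingers":-0.4},{"tx":0,"ty":0,"tz":-160,"rx":0,"ry":0,"rz":0,"fingers":-0.4},{"tx":60,"ty":8,"tz":-168,"rx":0,"ry":0,"rz":0,"fingers":-0.4},{"tx":385,"ty":55,"tz":-168,"rx":0,"ry":0,"rz":0,"fingers":-0.4},{"tx":385,"ty":55,"tz":-168,"rx":0,"ry":0,"rz":0,"fingers":-0.4},{"tx":385,"ty":55,"tz":-168,"rx":0,"ry":0,"rz":0,"fingers":-0.4},{"tx":385,"ty":55,"tz":-168,"rx":0,"ry":0,"rz":0,"fingers":-0.4}]' 45
python3 -m crank '[{"tx":150,"ty":0,"tz":0,"rx":0,"ry":0,"rz":0,"fingers":-0.4},{"tx":150,"ty":0,"tz":0,"rx":0,"ry":0,"rz":0,"fingers":-0.4},{"tx":150,"ty":0,"tz":0,"rx":0,"ry":0,"rz":0,"fingers":-0.4},{"tx":150,"ty":0,"tz":0,"rx":0,"ry":0,"rz":0,"fingers":-0.4}]' 45
python3 - <<'E'
from h import *
for c in("scene","top"):
    p,d=read_camera(c); cv2.imwrite(f"pics/{c}4.png",p); np.save(f"{c}4.npy",d)
a=cv2.imread("pics/scene4.png")[140:260,180:330]; b=cv2.imread("pics/top4.png")[165:255,185:335]
i=np.vstack([a,b]);cv2.imwrite("pics/z4.png",cv2.resize(cv2.convertScaleAbs(i,alpha=1.5),None,fx=2.8,fy=2.8,interpolation=cv2.INTER_CUBIC))
k=cv2.imread("pics/top4.png")[186:216,215:275]
cv2.imwrite("pics/k4.png",cv2.resize(k,None,fx=12,fy=12,interpolation=cv2.INTER_NEAREST))
g=cv2.cvtColor(cv2.imread("pics/top4.png"),cv2.COLOR_BGR2GRAY);print(g[192:204,228:245])
for c in("top","scene"):
    C=cloud(c,np.load(f"{c}4.npy")).reshape(-1,3)
    Z=C[(C[:,2]>.152)&(C[:,2]<.165)&(abs(C[:,0]-.53)<.045)&(abs(C[:,1]-.1)<.03)];print(c,"plate",len(Z),Z.mean(0))
    Z=C[(C[:,2]>.108)&(C[:,2]<.12)&(abs(C[:,0]-.53)<.06)&(abs(C[:,1]+.013)<.05)];r=cv2.minAreaRect(Z[:,:2].astype(np.float32)*1000);print("bar",len(Z),r)
E
```

```text
time: 14.52
tool_pos: [0.506, -0.3235, 0.2498]
ee_rot: [-2.289, 2.151, -0.0]
force: [1.0, 1.2, 0.2]
grip_width: 0.0651
time: 15.02
tool_pos: [0.5142, -0.4736, 0.2493]
ee_rot: [2.284, -2.155, -0.0]
force: [-0.9, 0.6, -0.2]
grip_width: 0.065
[[174 176 175 174 175 175 172 176 176 175 177 177 177 175 175 174 179]
 [175 176 175 177 172 172 172 166 156 172 176 178 173 174 174 176 178]
 [174 171 170 174 162 140 141 134 133 115 111  95 116 157 158 158 159]
 [155 158 161 144  88  72  76 103 124  65  57  55 102 175 175 174 174]
 [173 177 176 164  98  47  58 105 140  58  44  52 113 176 179 176 178]
 [175 176 181 163  99  50  52  75  88  36  44  55 107 166 164 175 176]
 [171 160 174 164  99  46  52  86  99  38  32  26  71 119 153 176 178]
 [161 143 177 167 127  63  58 102 138  82  81  80 119 156 142 172 158]
 [170 158 177 171 140 121 137 147 151 132 155 136 170 163 137 159 142]
 [167 157 173 172 145 137 123 137 142 110 136 121 130 124  96  98  91]
 [122 100 101 105  87  81  83  91  92  76  86  82  84  82  78  76  77]
 [ 80  73  74  80  79  76  75  72  75  71  75  76  72  72  72  73  72]]
top plate 65 [0.52637991 0.09792225 0.15914191]
bar 71 ((533.5037841796875, -13.291203498840332), (69.89173889160156, 15.725018501281738), 3.633275032043457)
scene plate 76 [0.52769796 0.0977056  0.15912277]
bar 89 ((532.1429443359375, -13.357376098632812), (73.87760162353516, 17.360206604003906), 3.1074142456054688)
```

View pics/z4.png

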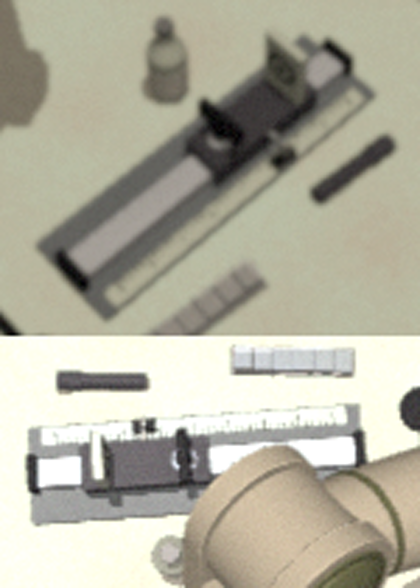

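View pics/k4.png

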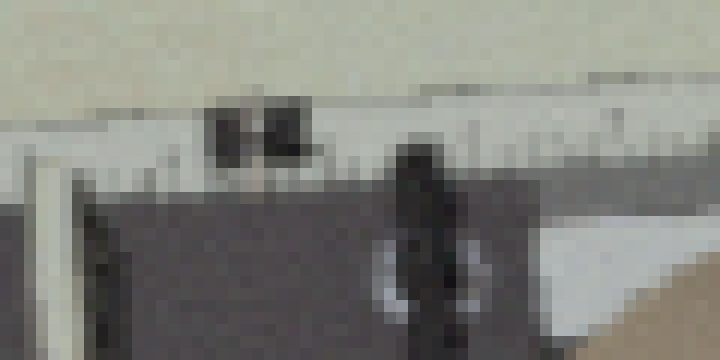

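In the top view the pointer lies in the same pixel columns as the fin (both centred at about 235.6, well under 1 px or 4 mm apart). The bar is back across the rail at 3.1–3.6°, against a bench yaw of about 2.9°. The index block hasn't moved, and neither have the bystanders in these crops. I'll hand in.

Run:
```python
from h import *
p0=cv2.imread("pics/top0.png");print(np.abs(state()["qd"]).max())
for q in("saline",):
    for k in regions_of("top",q)[:1]: print(q,k["p"],k["at"])
print(hand_in())
```

```text
0.0234107350926004
saline 0.56 [244.5, 241.8]
the job is handed in; nothing more can be done
None
```

The carriage is set to the index and locked, and the job is handed in. No verdict is reported, so this rests on my own last checks.

**What I did:** I opened the T-handle to about 2.6 rad, close to its open stop. I slid the carriage about 117 mm along the rail by the handle, turned the handle back to tight, then let go and moved the arm away. The wrist had enough range to do it all in one grip, so I didn't take the second grip the task expected.

**Final checks, about 15 s into the 72 s:**
- **Alignment:** in the top view the pointer and fin sit in the same pixel columns. I put the offset at about 1 mm or less; the limit is 5 mm. The independent measurements of the slide disagreed by about 2 mm (plate 116–117 mm, hand 118 mm).
- **Clamp:** the bar lies 3.1–3.6° from the robot's x axis and the bench about 2.9°, so the handle is within about 0.02 rad of tight.
- **Contact:** the gripper is open, clear of everything, and reads about 1 N, which is its no-contact level.
- **Index slider and bystanders:** the index slider is where it started in the top view. The bottle read a few pixels off there, but the arm partly hid it and it is unmoved in the scene view. The torch and prism bar look unmoved, but I did not check the paddle, case or cup at the end.

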